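# Open the shielded waste box with its lever

## Task

Someone is coming with spent vials for the shielded waste box. Push the bolt on the front of the box fully back so that the flap is free, then press the long end of the lever all the way down with your fingertips so that the flap stands open, and finish still holding the lever down. Do not touch the flap itself, and leave everything else on the bench standing where it is.

Things in the scene. Friction and masses are not known exactly. Their poses are not given: they have to be found in the camera images.
- waste_box: Shielded waste box, fixed: white steel, 280 x 210 mm, top 180 mm high; origin at the centre of its underside, z up, front at its own -x. A heavy white flap (200 x 200 x 17 mm, top 198 mm high, hinged at the rear, +x) covers all but a 65 mm strip of the top along the front, where the bolt lies. The lever runs along x, 122 mm to the box's +y side; its long end sticks out past the front.
- bolt (a joint): Travel of the barrel bolt, m: 0 = home, over a tongue on the flap's front edge (flap locked); 0.046 = fully back; the flap is free from 0.040 on. Starts between 0 and 0.006. It slides level along the box's own +y (towards the lever side), takes 2 to 4 N and stays where it is left.
- bolt_knob (a point): Centre of the bolt's upright round knob, 16 mm in diameter, standing from 200 to 242 mm above the bench (this point: 222 mm). Guides 204 mm high lie beside it on the box's -y side, the nearest 5 mm off when home, so push the knob above 206 mm. The flap's front edge is 26 mm from the knob's axis, towards the box's +x.
- lever (a joint): Angle of the lever, rad: 0 to 0.02 = at rest, long end up, the roller on its short end lying under an ear of the flap; 0.54 = long end fully down, on its stop. It turns about a level pin along the box's y. The flap's weight pushes back: about 10 to 16 N at the paddle at first, 4 to 8 N near the bottom; let go, the lever comes up and the flap falls shut.
- lever_paddle (a point): Centre of the top face of the rubber paddle on the lever's long end: 70 mm along the lever, 46 mm across. At rest about 260 mm above the bench and tilted 0.20 rad (outer end up); fully down 109 mm and tilted 0.34 rad the other way. It lies 285 mm out along the bar from the pin and 18 mm above the bar's line.
- lever_pivot (a point): Centre of the lever's pin, 187 mm above the bench. From here the long end runs to the box's own -x; the roller is 60 mm away on the other side.
- lid (a joint): Opening angle of the heavy flap, rad: 0 = shut, about 0.65 with the lever fully down. It weighs about 3 kg (varies) and falls shut by itself.
- lid_front (a point): Middle of the flap's top front edge, 198 mm above the bench when shut, about 315 mm with the lever fully down.
- dishes: Bystander: two covered Petri dishes taped in a stack, 92 mm in diameter, 32 mm high, standing beneath the long end of the lever (they fit under it). Origin at the centre of the underside.
- bottle: Bystander: amber glass bottle, 60 mm in diameter, 125 mm high, in front of the box. Origin at the centre of the underside.
- vial: Bystander: small capped vial, 29 mm in diameter, 52 mm high, standing near the paddle on the side away from the box's middle. Origin at the centre of the underside.
- beaker: Bystander: glass beaker, 74 mm in diameter, 92 mm high. Origin at the centre of the underside.
- tip_box: Bystander: pipette-tip box, 118 x 82 mm, 60 mm high. Origin at the centre of the underside.
- forceps: Bystander: steel forceps lying flat, 130 mm long, 8 mm high. Origin at the centre of the underside.

How it is judged:
By the outcome, as a careful person would: the job done as asked, in the order asked, and still so for the second after the job is handed in, while the arm keeps its last pose, push and grip.
It also fails if it takes over 43 s, if anything falls off the work surface, if the arm or the gripper's body presses on something with over 40 N, if the wrist force passes 120 N, or if a joint passes its speed limit or range.

## Robot

A 6-joint arm with a two-finger parallel gripper is mounted at the origin on the work surface. World frame = base frame: x ahead of the robot, y to its left, z up, the work surface at z = 0. Lengths are in mm, angles in rad, forces in N, time in s.
With the tool pointing down it reaches from about 400 to 925 mm from the base axis. Payload 12.5 kg.
Tool frame: the origin (TCP) lies where the fingers leave the gripper's body, on its centre line; the fingertips stand 78 mm ahead of it and the grasp point (between the pads) lies 59 mm ahead of it; z points along the fingers, y is the direction in which the jaws open and shut (so a half turn about z gives the same grasp; the last joint's range is limited). The gripper opens to 95 mm and grips with 3 to 60 N. Pads are 20 mm wide; open, the fingers measure 119 mm over their backs; the gripper's body (75 mm by 180 mm) begins 59 mm behind the grasp point.
Start: joints at [-1.357, 0.491, 1.559, -0, 1.092, -0.106], TCP at [196.507, -593.315, 292.261] pointing down, gripper open.
Joint ranges: [-3.1, 3.1], [-0.84, 2.19], [0.05, 2.79], [-1.13, 4.28], [0.06, 2.93], [-2.69, 2.69]. Speed limits (rad/s): [2.22, 2.22, 2.79, 3.14, 3.14, 3.14].

## Interface

Orientations are given as [roll, pitch, yaw] about the fixed x, y, z axes, in that order (R = Rz(yaw) Ry(pitch) Rx(roll)).
In Python, from cell import env, viewer, ticket, search_frame gives the robot as it stands.
- The arm moves only by the shell command python3 -m inch 'ROWS'. ROWS is a JSON object of lists of equal length, an entry for each row: "hand": the opening, from 0 (shut) to 1 (fully open); "delta_pos": the shift along the tool's x, y, z in cm, a list of three; "turn": the turn about the tool's z in rad. A call has 1 to 20 rows; each row shifts and turns the commanded pose from where the row before left it, along the tool's axes as they then stand; what a row does not reach is not made up. A row lasts 1/10 s, in which the tool goes at most 50 mm and 8.59 degrees, less where a joint would pass 70% of its speed; a pose out of reach is approached as far as the arm can. A call is refused whole if a number of a shift passes 5 or a number of a turn 0.15, either way. A call with a gripper value outside its range is refused whole. The fingers move at their own pace and stop on an object; the grip force is fixed at half the most. Time passes only in rows, so rows that do not move let the fingers close. It gives the time, the measured TCP pose, the force and the opening at its end, in the units of the state.
- env.state(): the state, without advancing time (a new reading comes with each control period).
- viewer.read_camera(name): name is "scene" or "top" or "wrist"; returns (picture, depth): 480x640x3 uint8, blue, green, red; 480x640 float32, mm along the optical axis (not along the pixel's ray), 0 where there is no reading.
- viewer.get_calibration(name): a dict with "fx", "fy", "cx", "cy" (pixels), "T" (4x4, takes a point from camera to world coordinates). Camera axes: x right, y down, z forward; pixel columns grow to the right and rows downward; lengths in mm; the calibration is good to about 2 mm. A picture is of the moment at which its call begins: read the wrist's pose just before it. get_calibration takes no time and is no camera call; for the wrist camera it gives the pose at the moment of the call.
- ticket.job_done(): hands the job in, once; it reports no verdict.
Trained networks look in the newest picture that a camera, given by its name, has taken for a name from the list of things; names that differ only in an ending like _2 or _b are one class to them, and where a whole thing is asked for, a point or a joint stands for the part that bears it (a point fixed in the world has none). Each returns a list of dicts, best first, with "p" (0 to 1); they miss things now and then, are a little off and sometimes report something else, mostly with a low value. They report only what shows in the picture. A call takes as long as a camera call.
- search_frame(camera, label): "centre" ([column, row] in pixels, amid what is visible of it).
The state is a dict: "t": time; "joints": joint angles; "qvel": joint speeds; "tau": joint torques, N m; "eef_pos": TCP position; "tcp_rot": TCP orientation; "ft_force": force on the tool from outside, world axes, zero at the start; "moment": the same for the moment, N m; "opening": opening from 0.0 (shut) to 1.0 (fully open).
Only numpy, scipy, OpenCV 4.12 (cv2) and the standard library are available. Lean on these libraries where they do the work, as an engineer would, in place of code of your own. Each camera call takes 0.05 s, during which the arm holds its last target.

## Working session

There is one attempt and no reset: what is moved stays moved. The work goes in short steps, Python scripts to look and compute and a shell command to move; the robot and the scene stay as the last step left them, time stands still between calls to the robot, and variables do not carry over. Pictures are saved under pics/ and viewed, and the job is handed in when it is done.

```bash
ls; mkdir -p pics
python3 - <<'E'
from cell import env, viewer, search_frame
import cv2, numpy as np
s=env.state(); print(s)
for c in ["scene","top"]:
    im,d=viewer.read_camera(c); cv2.imwrite(f"pics/{c}0.png",im); np.save(f"/tmp/{c}0.npy",d)
    k=viewer.get_calibration(c); print(c,k)
    for n in ["waste_box","bolt_knob","lever_paddle","lever_pivot","lid_front","dishes","bottle","vial","beaker","tip_box","forceps"]:
        r=search_frame(c,n)
        for q in r[:2]:
            u,v=q["centre"]; z=d[int(v),int(u)]
            P=k["T"]@np.array([(u-k["cx"])/k["fx"]*z,(v-k["cy"])/k["fy"]*z,z,1])
            print(c,n,round(q["p"],2),np.round(q["centre"]),np.round(P[:3]))
E
```

```text
pics
{'t': 0.0, 'joints': array([-1.35660836e+00,  4.91558315e-01,  1.55947158e+00, -6.38008082e-06,
        1.09166181e+00, -1.05605491e-01]), 'qvel': array([ 2.00599005e-05,  1.03207409e-03,  1.35876183e-03,  5.17902717e-04,
       -1.14340225e-03, -2.41408799e-04]), 'tau': array([ 2.28442397e-03, -6.12625051e+01, -2.58178639e+01,  6.93399156e-02,
        4.82590939e-02, -9.19180047e-05]), 'eef_pos': array([ 196.46461304, -593.14974526,  291.65484485]), 'tcp_rot': array([-3.14049913e+00, -1.10223339e-04,  3.19796340e-01]), 'ft_force': array([ 0.21560564, -0.1388105 , -0.47175098]), 'moment': array([-0.02297103,  0.02019944,  0.05946331]), 'opening': 1.005041077332046}
scene {'fx': 576.1579765078811, 'fy': 576.1579765078811, 'cx': 309.6167095247676, 'cy': 245.7049466237413, 'T': array([[ 7.63810521e-01,  4.33014877e-01, -4.78635148e-01,
         1.22557764e+03],
       [ 6.45283953e-01, -5.28636610e-01,  5.51499732e-01,
        -8.05887657e+02],
       [-1.42164732e-02, -7.30096878e-01, -6.83195756e-01,
         1.10596426e+03],
       [ 0.00000000e+00,  0.00000000e+00,  0.00000000e
[... 1102 characters left out ...]
0,
         1.00000000e+00]])}
top waste_box 0.83 [245. 227.] [592. 154. 202.]
top waste_box 0.45 [333. 244.] [566. -70.  29.]
top bolt_knob 0.52 [280. 214.] [624.  64. 204.]
top lever_paddle 0.79 [333. 237.] [554. -69. 248.]
top lever_pivot 0.94 [337. 238.] [552. -78. 239.]
top lever_pivot 0.32 [380. 273.] [ 479. -198.   56.]
top lid_front 0.93 [229. 223.] [604. 194. 203.]
top dishes 0.7 [333. 246.] [560. -68.  38.]
top dishes 0.27 [229. 224.] [601. 196. 200.]
top bottle 0.74 [313. 197.] [689. -16.  97.]
top beaker 0.6 [435. 254.] [ 534. -359.    7.]
top beaker 0.35 [246. 227.] [592. 150. 202.]
top tip_box 0.93 [398. 193.] [ 702. -254.   55.]
top forceps 0.62 [487. 271.] [ 484. -508.   -3.]
```

View pics/scene0.png

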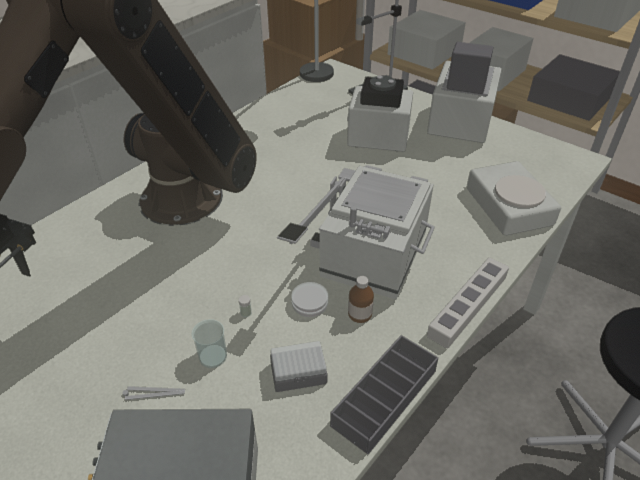

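View pics/top0.png

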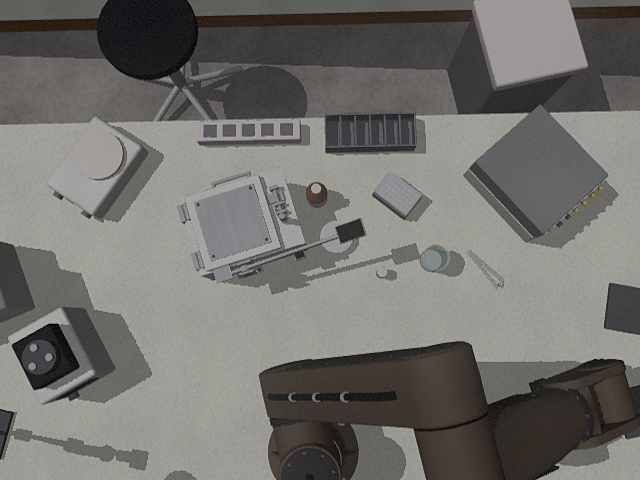

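The scene picture shows the box near (375,235) and the paddle at (293,232). In the top picture, the front of the box faces right, the knob is near (280,205) and the paddle is at (350,230). I'll measure these from depth.

```bash
cat > h.py <<'E'
import numpy as np, cv2
def cloud(d,k):
    v,u=np.mgrid[0:480,0:640]
    P=np.stack([(u-k["cx"])/k["fx"]*d,(v-k["cy"])/k["fy"]*d,d],-1)
    return P@k["T"][:3,:3].T+k["T"][:3,3]
E
python3 - <<'E'
from h import *
from cell import viewer
im=cv2.imread("pics/top0.png"); d=np.load("/tmp/top0.npy"); k=viewer.get_calibration("top")
P=cloud(d,k); 
c=im[160:300,170:380]; cv2.imwrite("pics/topz.png",cv2.resize(c,None,fx=3.8,fy=3.8,interpolation=cv2.INTER_CUBIC))
i2=cv2.imread("pics/scene0.png")[150:330,220:460]; cv2.imwrite("pics/scz.png",cv2.resize(i2,None,fx=3.3,fy=3.3,interpolation=cv2.INTER_CUBIC))
Z=P[...,2]; 
m=(Z>192)&(Z<207); m[:160]=0;m[300:]=0;m[:,:170]=0;m[:,320:]=0
n,l,st,_=cv2.connectedComponentsWithStats(m.astype(np.uint8)); j=1+st[1:,4].argmax(); print(st[j])
pts=P[l==j]; print(cv2.minAreaRect(pts[:,:2].astype(np.float32)),pts[:,2].mean(),np.median(Z[210:250,210:260]))
np.set_printoptions(linewidth=250)
print(np.round(Z[180:226:2,264:300:1]).astype(int))
print(np.round(Z[216:246:2,330:370:2]).astype(int))
E
```

```text
[ 182  175   99  108 6130]
((586.6695556640625, 184.57830810546875), (241.98614501953125, 214.45318603515625), 16.87939453125) 200.54467884563053 202.1989251018457
[[ 182  180  180  177  174  185  183  177  181  177  182  184  183  184  181  174  181  186  182  181  182  186   -7    2   -1   15    8    0   -9    3    2    0    0    3    1   -1]
 [ 178  181  172  182  185  182  179  185  180  186  179  183  176  179  185  184  180  179  175  182  187  183   44    4   -3    2    0    2    5   -2   11    7    1    4    2   10]
 [ 177  177  179  185  179  182  183  183  183  186  184  184  186  180  185  178  183  180  177  183  183  182  182    1   -3    4  -10   -1    6    2    1   15    7    9    2    7]
 [ 185  181  186  177  178  180  180  203  207  206  211  205  206  204  182  187  180  181  181  185  185  180  183   42    3    2    1   -3    3   -5    0    1    5    1   -4    5]
 [ 180  182  180  182  183  206  208  204  203  208  211  206  211  200  193  180  182  187  183  183  185  176  175  184   -2   -1    0    7    3    1    1    6   -3    1    7    4]
 [ 182  179  185  182
[... 4119 characters left out ...]
  253  261  255  255  256  258  259  264  257  263  261  268  264  264   -4    6]
 [  33   38   41   39  250  262  258  257  254  263  255  260  257  263  260  264  265  269  265    7]
 [  33  246  240  243  261  254  256  260  255  261  259  257  264  260  259  263  263  262    1    3]
 [ 242  246  245  239  256  257  252  258  256  256  258  262  255  260  252   -6    3    1    0    7]
 [ 236  221   38   43   34  257  253  253  261  249  255  255    2    3    4    0   -3   -1    6   -3]
 [  34   34   35   39   29  251  251  250  257   34   44   -1    1    2   -3    5    4    0    1    1]
 [  41   37   36   38   32  251   32   34   31   41   35    2    8   -3    3   -7   -2   -3    7    1]]
```

View pics/topz.png

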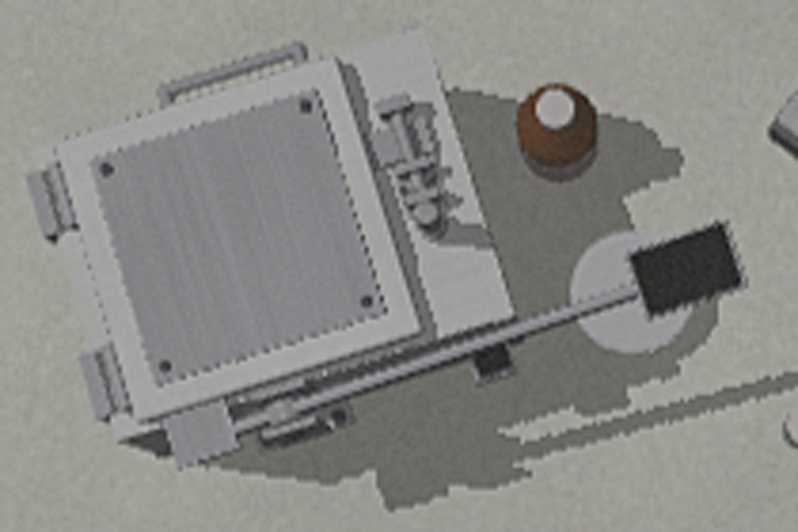

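View pics/scz.png

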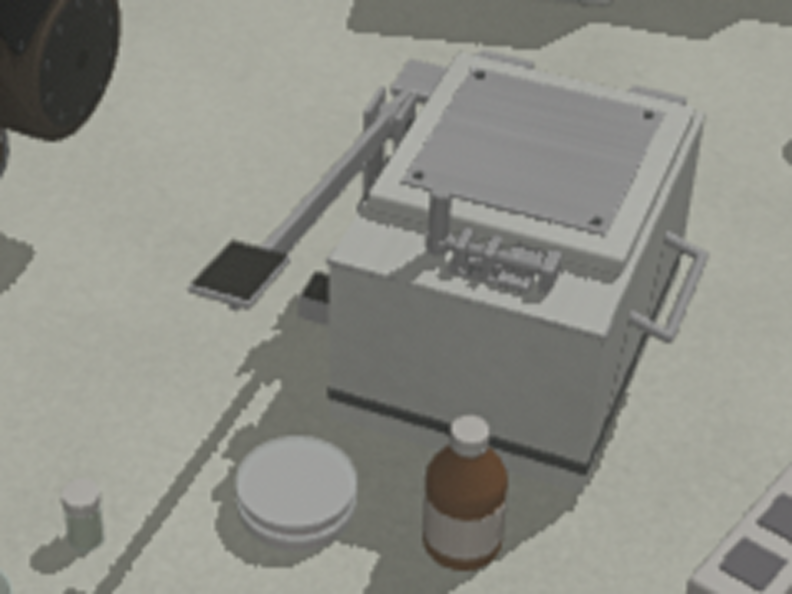

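```bash
cat > geo.py <<'E'
from h import *
from cell import viewer
d=np.load("/tmp/top0.npy"); k=viewer.get_calibration("top"); P=cloud(d,k); Z=P[...,2]; im=cv2.imread("pics/top0.png")
m=np.zeros_like(Z,bool); m[208:226,272:292]=1
q=P[m&(Z>234)&(Z<260)]; print("knob",q.mean(0),len(q),np.ptp(q,axis=0))
m[:]=0; m[212:250,334:372]=1; g=im.max(-1)<75
q=P[m&(Z>245)&(Z<275)]; r=cv2.minAreaRect(q[:,:2].astype(np.float32)); print("paddle",q.mean(0),r)
A=np.c_[q[:,:2]-q[:,:2].mean(0),np.ones(len(q))]; print("plane",np.linalg.lstsq(A,q[:,2],rcond=None)[0])
# flap front edge line & side edges: colour-free, region z 192..207 after median filter
Zm=cv2.medianBlur(Z.astype(np.float32),5)
m=(Zm>190)&(Zm<215); m[:160]=0;m[300:]=0;m[:,:165]=0;m[:,262:]=0
# use scan: for rows, max column where Zm>191 => front edge
e=[]
for v in range(195,235):
    row=Zm[v,230:300]; 
    j=np.where(row<191)[0][0]+230
    e.append((v,j,*P[v,j-2,:2]))
e=np.array(e); f=cv2.fitLine(e[:,2:].astype(np.float32),cv2.DIST_HUBER,0,.01,.01).ravel(); print("front edge dir,pt",f,np.arctan2(f[1],f[0]))
# box front top edge
e=[]
for v in range(176,244):
    row=Zm[v,262:325]; j=np.where(row<150)[0][0]+262
    e.append(P[v,j-2,:2])
f=cv2.fitLine(np.array(e,np.float32),cv2.DIST_HUBER,0,.01,.01).ravel(); print("box front",f,np.arctan2(f[1],f[0]))
# lever bar
m=(Z>195)&(Z<250);m2=np.zeros_like(m);
for u in range(300,334):
    for v in range(225,262):
        m2[v,u]=m[v,u]
q=P[m2&m]; f=cv2.fitLine(q[:,:2].astype(np.float32),cv2.DIST_HUBER,0,.01,.01).ravel(); print("bar",f,np.arctan2(f[1],f[0]))
for nm,(u0,u1,v0,v1,z0,z1) in dict(bottle=(300,335,175,210,110,140),dishes=(318,362,218,258,25,45),vial=(370,395,262,285,40,65),beaker=(410,460,235,280,70,100),tip=(365,430,165,220,45,70)).items():
    s=P[v0:v1,u0:u1].reshape(-1,3); s=s[(s[:,2]>z0)&(s[:,2]<z1)]; print(nm,np.round(np.median(s,0)),np.round(s.min(0)),np.round(s.max(0)),len(s))
E
python3 geo.py
```

```text
knob [610.83068622  57.22688202 242.21502284] 34 [14.4416499  14.6041277  13.16578182]
paddle [ 567.55759801 -109.64328647  259.36323868] ((567.1181030273438, -106.35719299316406), (46.05501937866211, 75.79202270507812), 16.643301010131836)
plane [ 5.77187146e-02 -1.70553894e-01  2.59363239e+02]
front edge dir,pt [9.6485192e-01 2.6279423e-01 6.2102386e+02 9.1163116e+01] 0.26591706
box front [9.5810640e-01 2.8641254e-01 6.3691046e+02 3.2427738e+01] 0.2904804
bar [ 2.9458773e-01 -9.5562446e-01  5.4178772e+02 -2.6912605e+01] -1.2717723
bottle [704. -26. 125.] [691. -37. 112.] [718. -13. 136.] 91
dishes [574. -68.  34.] [ 540. -120.   25.] [631. -33.  45.] 488
vial [ 482. -202.   54.] [ 468. -214.   41.] [ 496. -188.   62.] 84
beaker [ 521. -356.   90.] [ 481. -383.   71.] [ 552. -310.   99.] 204
tip [ 700. -253.   61.] [ 636. -318.   45.] [ 766. -188.   70.] 1131
```

The depth data gives the box yaw as about 0.293 rad, so the bolt slides along (-0.957, -0.289). The knob is at (611, 57) and the paddle at (567, -107). I'll lift, turn so the jaws lie across the lever, and close the fingers.

```bash
python3 -m inch '{"hand":[0,0,0,0,0,0,0,0,0,0,0],"delta_pos":[[0,0,-1],[0,0,-2],[0,0,-2],[0,0,-2],[0,0,-1],[0,0,0],[0,0,0],[0,0,0],[0,0,0],[0,0,0],[0,0,0]],"turn":[-0.14,-0.14,-0.14,-0.14,-0.14,-0.14,-0.14,-0.14,-0.14,-0.14,-0.14]}'
```

```text
t: 2.3
eef_pos: [196.5, -593.3, 372.3]
tcp_rot: [3.142, 0.0, 1.866]
ft_force: [0.1, -0.9, -0.3]
opening: 0.134
```

```bash
python3 -m inch '{"hand":[0,0,0,0,0,0,0,0,0,0,0,0,0,0,0,0,0,0,0,0],"delta_pos":[[1.2,1.5,0],[2.5,3.1,0],[2.5,3.1,0],[2.5,3.1,0],[2.5,3.1,0],[2.5,3.1,0],[2.5,3.1,0],[2.5,3.1,0],[2.5,3.1,0],[2.5,3.1,0],[2.5,3.1,0],[2.5,3.1,0],[2.5,3.1,0],[2.5,3.1,0],[2.5,3.1,0],[2.5,3.1,0],[2.5,3.1,0],[2.5,3.1,0],[2.5,3.1,0],[2.5,3.1,0]],"turn":[0,0,0,0,0,0,0,0,0,0,0,0,0,0,0,0,0,0,0,0]}'
```

```text
t: 4.3
eef_pos: [636.8, 48.0, 372.4]
tcp_rot: [3.142, 0.0, 1.857]
ft_force: [0.1, 0.1, -0.5]
opening: 0.005
```

```bash
cat > look.py <<'E'
import sys
from h import *
from cell import env,viewer,search_frame
n=sys.argv[1]
s=env.state(); print(s["t"],s["eef_pos"].round(1),s["tcp_rot"].round(3),s["ft_force"].round(1),s["opening"])
for c in sys.argv[2:]:
    k=viewer.get_calibration(c); im,d=viewer.read_camera(c); cv2.imwrite(f"pics/{c}{n}.png",im); np.save(f"/tmp/{c}{n}.npy",d); np.save(f"/tmp/{c}{n}_T.npy",k["T"])
    if c=="scene": cv2.imwrite(f"pics/scz{n}.png",cv2.resize(im[140:340,220:460],None,fx=3,fy=3,interpolation=cv2.INTER_CUBIC))
E
python3 look.py 1 wrist scene
```

```text
4.3 [636.8  48.  372.4] [3.142 0.    1.857] [ 0.1  0.1 -0.5] 0.004787763290912014
```

View pics/wrist1.png

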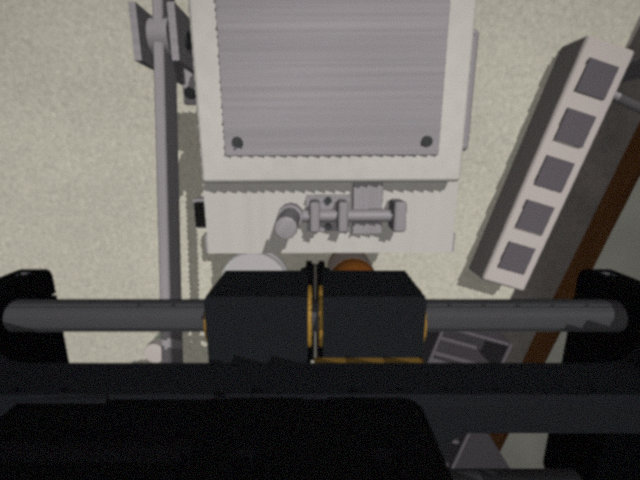

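View pics/scz1.png

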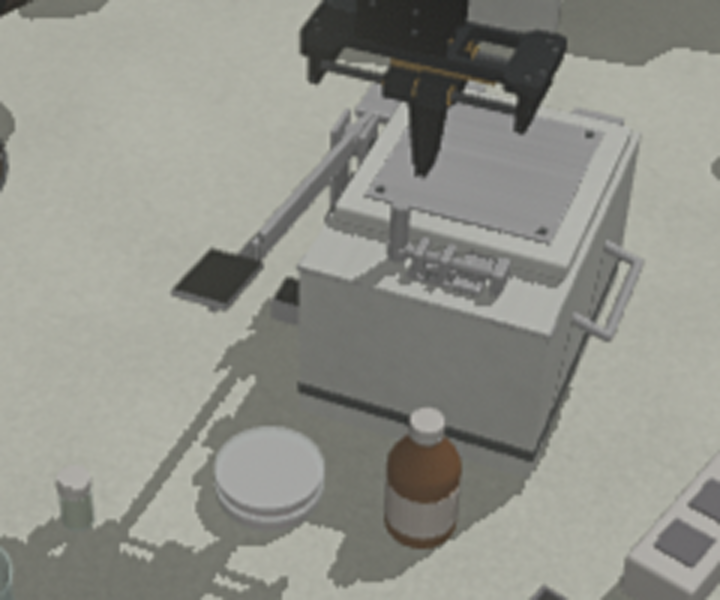

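The wrist picture shows the knob at (286,222) and the bolt rod running right to about (400,215). The front edge is parallel to the image rows. I'll refine the knob position from the wrist depth.

```bash
cat > w.py <<'E'
from h import *
from cell import viewer
d=np.load("/tmp/wrist1.npy"); k=dict(viewer.get_calibration("wrist")); k["T"]=np.load("/tmp/wrist1_T.npy"); P=cloud(d,k); Z=P[...,2]
m=np.zeros_like(Z,bool); m[195:245,265:302]=1
q=P[m&(Z>232)&(Z<255)]; print("knob",np.median(q,0),len(q),q.min(0),q.max(0))
def edge(rows):
    e=[]
    for u in range(215,450,3):
        col=Z[230:262,u]; j=np.where(col<150)[0]
        if len(j) and j[0]>2: e.append(P[230+j[0]-2,u,:2])
    return np.array(e,np.float32)
f=cv2.fitLine(edge(0),cv2.DIST_HUBER,0,.01,.01).ravel(); print("front",f,np.arctan2(f[1],f[0]))
s=P[:140,150:185].reshape(-1,3); s=s[(s[:,2]>185)&(s[:,2]<235)]
s=P[60:290,150:185].reshape(-1,3); s=s[(s[:,2]>185)&(s[:,2]<260)]
f=cv2.fitLine(s[:,:2].astype(np.float32),cv2.DIST_HUBER,0,.01,.01).ravel(); print("bar",f,np.arctan2(f[1],f[0]),len(s))
E
python3 w.py
```

```text
knob [612.99838831  60.62999301 242.57823998] 473 [605.21583496  51.89099504 232.33495929] [620.61365945  67.64868367 244.48157466]
front [9.5777118e-01 2.8753158e-01 6.5487555e+02 3.7019154e+01] 0.29164857
bar [ 2.8755453e-01 -9.5776427e-01  5.2337756e+02  5.7972679e+01] -1.2791238 5138
```

```bash
python3 -m inch '{"hand":[0,0,0,0,0,0,0,0,0],"delta_pos":[[0.9,0.7,0],[0.9,0.6,0],[0,0,1],[0,0,2],[0,0,2],[0,0,2],[0,0,1],[0,0,0],[0,0,0]],"turn":[0,0,-0.005,0,0,0,0,0,0]}'; python3 look.py 2 wrist scene
```

```text
t: 5.3
eef_pos: [644.1, 66.3, 292.8]
tcp_rot: [3.141, 0.0, 1.864]
ft_force: [-1.1, 0.1, 0.6]
opening: 0.012
5.3 [644.1  66.3 292.8] [3.141 0.    1.864] [-1.1  0.1  0.6] 0.012015210000932542
```

View pics/scz2.png

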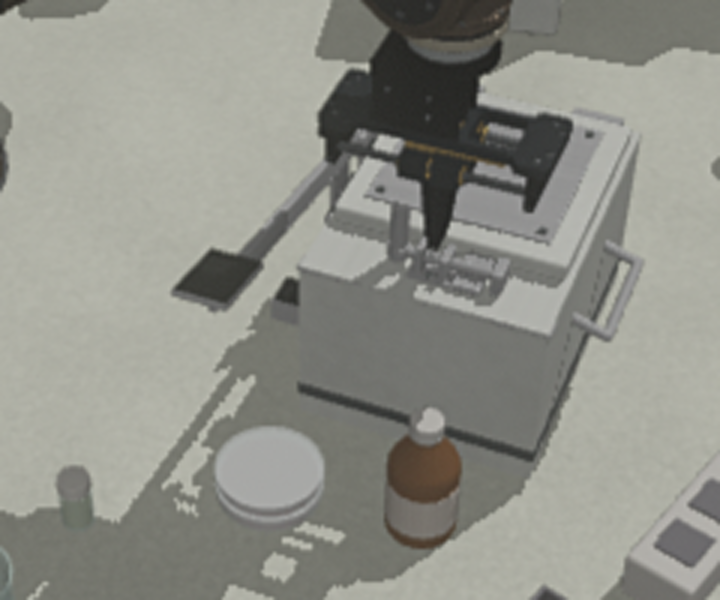

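View pics/wrist2.png

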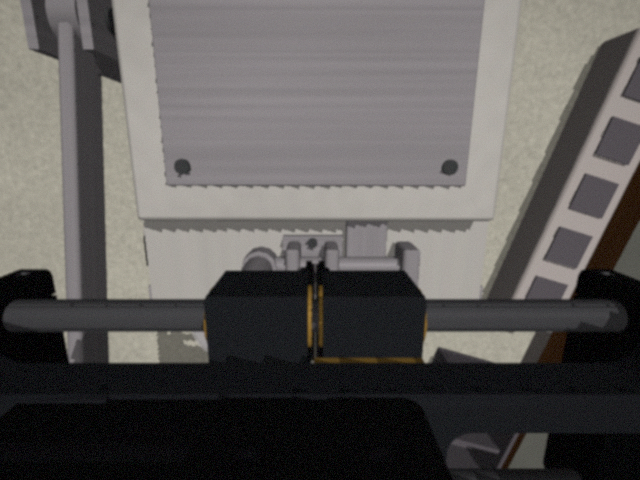

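The closed fingers stand beside the knob at crop (435,240), with the knob at (398,235). I'll push now.

```bash
python3 -m inch '{"hand":[0,0,0,0,0,0],"delta_pos":[[0,-0.5,0],[0,-0.6,0],[0,-0.6,0],[0,-0.6,0],[0,-0.6,0],[0,-0.6,0]],"turn":[0,0,0,0,0,0]}'
```

```text
t: 6.0
eef_pos: [610.1, 56.4, 292.5]
tcp_rot: [3.141, 0.0, 1.865]
ft_force: [2.3, 1.2, 1.2]
opening: 0.007
```

```bash
python3 -m inch '{"hand":[0,0,0,0,0],"delta_pos":[[0,-0.5,0],[0,-0.5,0],[0,-0.4,0],[0,-0.3,0],[0,0,0]],"turn":[0,0,0,0,0]}'; python3 look.py 3 scene wrist
```

```text
t: 6.5
eef_pos: [593.8, 51.4, 292.2]
tcp_rot: [-3.141, 0.0, 1.865]
ft_force: [0.1, 0.5, 0.4]
opening: 0.003
6.5 [593.8  51.4 292.2] [-3.141  0.     1.865] [0.1 0.5 0.4] 0.0034092880348956535
```

View pics/scz3.png

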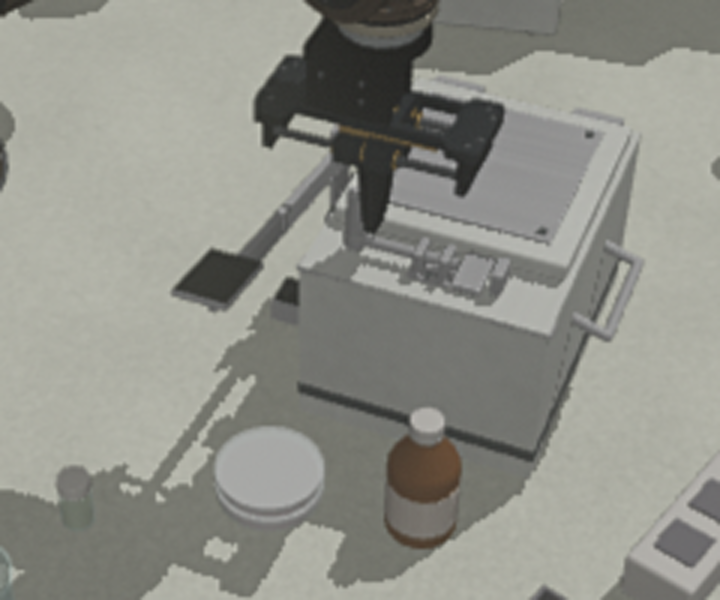

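The knob has moved from crop x=398 to about 355. I'll keep going until it reaches the stop.

```bash
python3 -m inch '{"hand":[0,0,0,0,0],"delta_pos":[[0,-0.2,0],[0,-0.2,0],[0,-0.2,0],[0,-0.2,0],[0,0,0]],"turn":[0,0,0,0,0]}'
```

```text
t: 7.1
eef_pos: [587.1, 49.3, 292.3]
tcp_rot: [3.139, 0.0, 1.865]
ft_force: [7.0, 2.7, -2.6]
opening: 0.005
```

```bash
python3 -m inch '{"hand":[0,0,0],"delta_pos":[[0,-0.2,0],[0,-0.2,0],[0,0,0]],"turn":[0,0,0]}'
```

```text
t: 7.4
eef_pos: [586.0, 48.9, 292.5]
tcp_rot: [3.131, 0.001, 1.864]
ft_force: [25.3, 9.4, -10.6]
opening: 0.005
```

The force is 27 N with no further motion, so this is the hard stop. I'll back off and rise.

```bash
python3 -m inch '{"hand":[0,0,0,0,0,0,0],"delta_pos":[[0,0.8,0],[0,1.5,0],[0,0,-1.5],[0,0,-3],[0,0,-3],[0,0,-1.5],[0,0,0]],"turn":[0,0,0,0,0,0,0]}'; python3 look.py 4 wrist top
```

```text
t: 8.1
eef_pos: [604.7, 54.6, 384.2]
tcp_rot: [3.139, 0.001, 1.865]
ft_force: [-0.5, -0.1, -0.3]
opening: 0.003
8.1 [604.7  54.6 384.2] [3.139e+00 1.000e-03 1.865e+00] [-0.5 -0.1 -0.3] 0.0029671717136842495
```

View pics/wrist4.png

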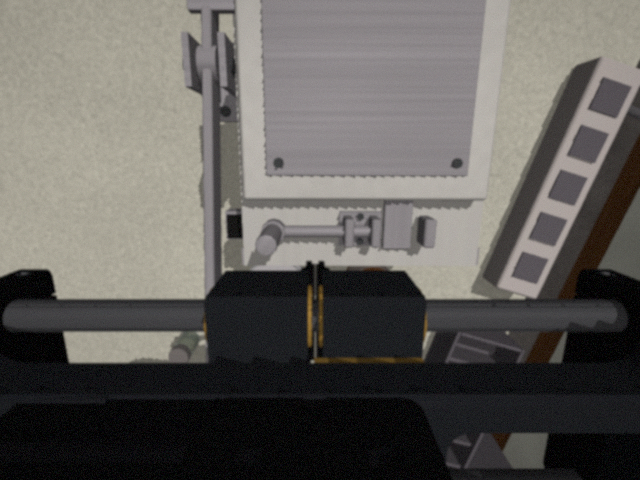

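Run:
```python
from h import *
from cell import viewer
d=np.load("/tmp/wrist4.npy"); k=dict(viewer.get_calibration("wrist")); k["T"]=np.load("/tmp/wrist4_T.npy"); P=cloud(d,k); Z=P[...,2]
q=P[210:262,245:295].reshape(-1,3); q=q[(q[:,2]>232)&(q[:,2]<255)]; kn=np.median(q,0); print("knob",kn,len(q))
a=.2917; R=np.array([[-np.sin(a),np.cos(a)],[np.cos(a),np.sin(a)]]) # tool x (box+x), tool y (box -y)
print("travel",R@(kn[:2]-[613,60.6]))
# pivot pin: bar near (207,57)
print("pivot region",P[57,207],P[57,190])
d=np.load("/tmp/top4.npy"); kt=viewer.get_calibration("top"); P=cloud(d,kt); Z=P[...,2]
q=P[208:255,330:374].reshape(-1,3); q=q[(q[:,2]>245)&(q[:,2]<275)]; print("paddle",q.mean(0))
for n,p in dict(paddleTop=[567.1,-107],tcp=[604.7,54.6],vial=[482,-202],dish=[574,-75]).items(): print(n,R@(np.array(p)-[567.1,-107]))
```

```text
knob [571.13909708  48.48558379 242.50718019] 427
travel [  0.4357337  -43.57642034]
pivot region [491.01335058 160.27266584 202.35899252] [479.9811712  156.3414501  204.57135647]
paddle [ 567.4131446  -109.04073648  259.36053166]
paddleTop [0. 0.]
tcp [143.96039072  82.48470103]
vial [ -66.5137271  -108.82524573]
dish [28.66389622 15.81110539]
```

View pics/top4.png

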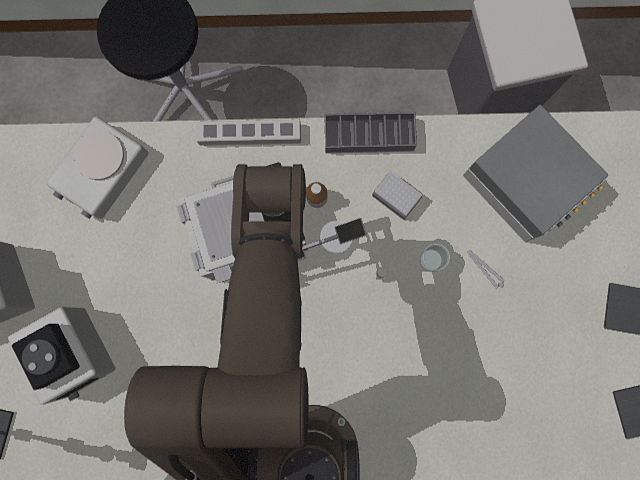

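The bolt moved 43.6 mm from its starting position to the hard stop. The wrist picture shows the bolt's plate drawn clear, with the knob at (268,235). Next I'll move over the paddle.

```bash
python3 -m inch '{"hand":[0,0,0,0,0,0,0,0],"delta_pos":[[-1.8,-1,0],[-3.6,-2,0],[-3.6,-2,0],[-3.6,-2.1,0],[-1.8,-1.1,0],[0,0,1.5],[0,0,1.5],[0,0,0]],"turn":[0,0,0,0,0,0,0,0]}'; python3 look.py 5 scene wrist
```

```text
t: 9.0
eef_pos: [567.1, -107.0, 349.2]
tcp_rot: [-3.137, -0.003, 1.864]
ft_force: [-0.0, 1.2, 0.6]
opening: 0.004
9.0 [ 567.1 -107.   349.2] [-3.137e+00 -3.000e-03  1.864e+00] [-0.   1.2  0.6] 0.004374747720983105
```

View pics/scz5.png

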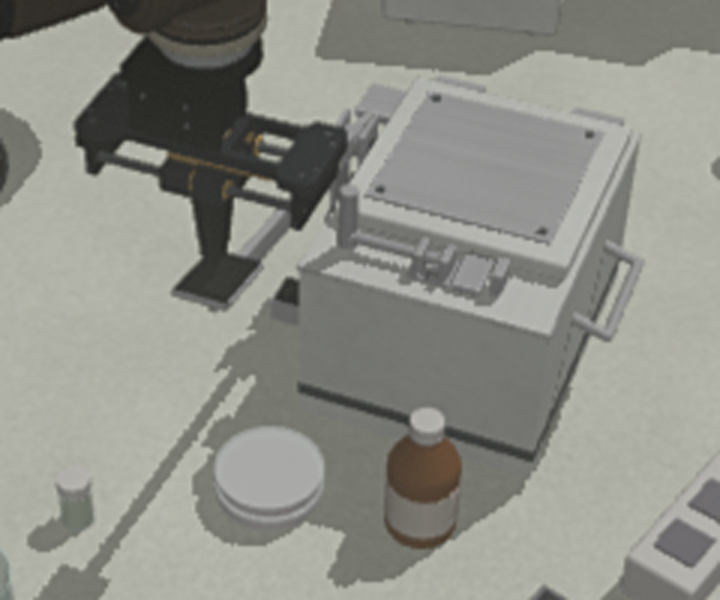

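View pics/wrist5.png

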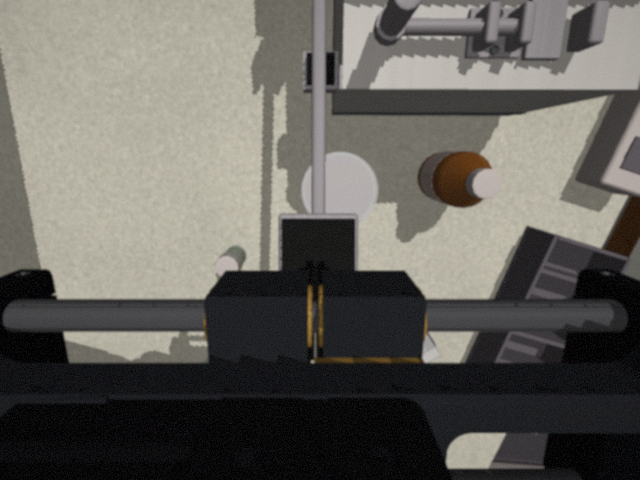

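The fingers are centred on the paddle and bar. The wrist picture shows the paddle spanning columns 280–357, with the fingers at 317. I'll press now.

```bash
python3 -m inch '{"hand":[0,0,0,0,0,0],"delta_pos":[[0,0,0.4],[0,0,0.5],[0,0,0.6],[-0.1,0,0.8],[-0.1,0,0.8],[-0.1,0,0.8]],"turn":[0,0,0,0,0,0]}'
```

```text
t: 9.7
eef_pos: [569.3, -110.9, 314.4]
tcp_rot: [3.139, 0.004, 1.865]
ft_force: [-2.3, -6.6, 12.4]
opening: 0.006
```

```bash
python3 -m inch '{"hand":[0,0,0,0,0,0,0,0,0,0],"delta_pos":[[-0.2,0,0.9],[-0.1,0,0.9],[-0.1,0,0.9],[0,0,0.9],[0,0,0.9],[0,0,0.9],[0.1,0,0.9],[0.1,0,0.9],[0.1,0,0.8],[0.2,0,0.8]],"turn":[0,0,0,0,0,0,0,0,0,0]}'; python3 look.py 6 scene
```

```text
t: 10.7
eef_pos: [569.7, -110.6, 226.3]
tcp_rot: [3.138, 0.005, 1.865]
ft_force: [0.8, -11.9, 10.3]
opening: 0.006
10.7 [ 569.7 -110.6  226.3] [3.138 0.005 1.865] [  0.8 -11.9  10.3] 0.0061121122081581585
```

View pics/scz6.png

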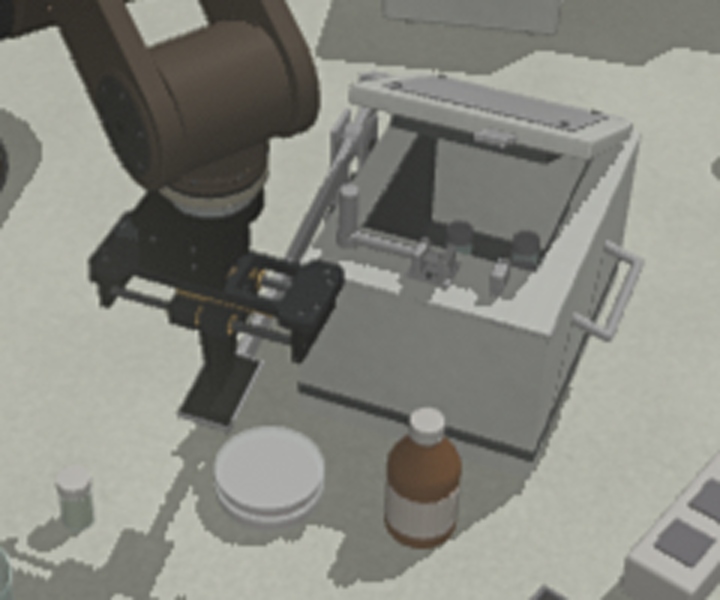

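```bash
python3 -m inch '{"hand":[0,0,0,0,0,0],"delta_pos":[[0,0,0.7],[0,0,0.7],[0.1,0,0.7],[0.1,0,0.6],[0.1,0,0.4],[0,0,0.2]],"turn":[0,0,0,0,0,0]}'
```

```text
t: 11.35
eef_pos: [567.9, -105.6, 192.4]
tcp_rot: [3.141, 0.0, 1.865]
ft_force: [-0.1, 2.3, 8.4]
opening: 0.005
```

```bash
python3 -m inch '{"hand":[0,0,0,0],"delta_pos":[[0,0,0.2],[0,0,0.2],[0,0,0.1],[0,0,0]],"turn":[0,0,0,0]}'
```

```text
t: 11.75
eef_pos: [568.0, -105.7, 189.5]
tcp_rot: [3.139, 0.001, 1.865]
ft_force: [-6.4, 3.5, 26.7]
opening: 0.005
```

The force jumped to 27 N at the expected height, so the lever is on its stop. I'll hold and check.

```bash
python3 -m inch '{"hand":[0,0,0,0,0,0,0,0,0,0],"delta_pos":[[0,0,0],[0,0,0],[0,0,0],[0,0,0],[0,0,0],[0,0,0],[0,0,0],[0,0,0],[0,0,0],[0,0,0]],"turn":[0,0,0,0,0,0,0,0,0,0]}'; python3 look.py 7 scene top wrist
python3 - <<'E'
from h import *
from cell import viewer
d=np.load("/tmp/top7.npy"); k=viewer.get_calibration("top"); P=cloud(d,k)
for nm,(u0,u1,v0,v1,z0,z1) in dict(bottle=(300,335,175,210,110,140),dishes=(318,362,218,258,25,45),vial=(370,395,262,285,40,65),beaker=(410,460,235,280,70,100),tip=(365,430,165,220,45,70)).items():
    s=P[v0:v1,u0:u1].reshape(-1,3); s=s[(s[:,2]>z0)&(s[:,2]<z1)]; print(nm,np.round(np.median(s,0)),len(s))
d=np.load("/tmp/scene7.npy"); k=viewer.get_calibration("scene"); P=cloud(d,k); Z=P[...,2]
q=P[150:215,330:440].reshape(-1,3); q=q[(q[:,2]>215)&(q[:,2]<420)]
R=np.array([[-np.sin(.2917),np.cos(.2917)],[np.cos(.2917),np.sin(.2917)]]); b=(q[:,:2]-[613,60.6])@R.T
m=(b[:,1]>-60)&(b[:,1]<90)&(b[:,0]>20); f=np.polyfit(b[m,0],q[m,2],1); print("lid slope",np.arctan(f[0]),np.percentile(q[m,2],[50,98,99.8]))
E
```

```text
t: 12.75
eef_pos: [568.0, -105.7, 189.5]
tcp_rot: [3.139, 0.001, 1.865]
ft_force: [-5.4, 3.4, 27.5]
opening: 0.002
12.75 [ 568.  -105.7  189.5] [3.139e+00 1.000e-03 1.865e+00] [-5.4  3.4 27.5] 0.002486255517612703
bottle [703. -26. 127.] 91
dishes [nan nan nan] 0
vial [ 482. -203.   53.] 85
beaker [ 522. -357.   91.] 206
tip [ 700. -253.   61.] 1133
lid slope -0.3935049357264027 [307.94711799 333.47535176 336.40739053]
  return _methods._mean(a, axis=axis, dtype=dtype,
  ret = um.true_divide(
```

View pics/scz7.png

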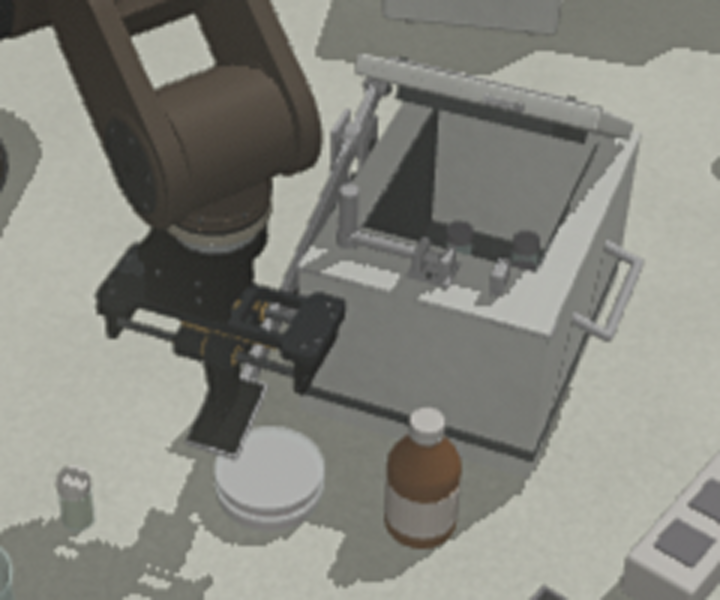

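View pics/wrist7.png

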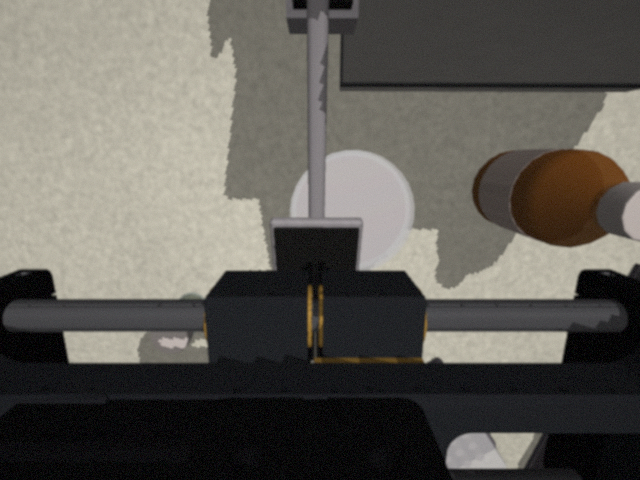

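Run:
```python
from h import *
from cell import viewer
d=np.load("/tmp/scene7.npy"); k=viewer.get_calibration("scene"); P=cloud(d,k)
for u in (360,383,405):
  for v in range(158,184,2): print(u,v,P[v,u].round())
print(P[284:292:2,292:300:2].round())
```

```text
360 158 [307. 518.   3.]
360 160 [309. 515.  -2.]
360 162 [576. 131. 315.]
360 164 [580. 125. 314.]
360 166 [583. 121. 312.]
360 168 [585. 120. 307.]
360 170 [581. 125. 297.]
360 172 [581. 125. 291.]
360 174 [585. 121. 289.]
360 176 [504. 239. 179.]
360 178 [509. 232. 179.]
360 180 [516. 222. 181.]
360 182 [520. 217. 180.]
383 158 [366. 566.   4.]
383 160 [365. 569.  -6.]
383 162 [376. 553.  -1.]
383 164 [386. 537.   4.]
383 166 [387. 538.  -5.]
383 168 [634. 143. 317.]
383 170 [638. 136. 317.]
383 172 [656. 108. 335.]
383 174 [658. 106. 331.]
383 176 [637. 141. 296.]
383 178 [640. 137. 294.]
383 180 [641. 136. 289.]
383 182 [559. 269. 168.]
405 158 [417. 623.  -5.]
405 160 [427. 607.  -0.]
405 162 [432. 599.  -1.]
405 164 [440. 587.   1.]
405 166 [445. 579.  -1.]
405 168 [451. 571.  -2.]
405 170 [458. 560.  -1.]
405 172 [676. 173. 307.]
405 174 [685. 158. 314.]
405 176 [687. 156. 311.]
405 178 [689. 153. 308.]
405 180 [690. 152. 303.]
405 182 [682. 168. 284.]
[[[ 577. -125.  103.]
  [ 579. -121.  101.]
  [ 583. -118.  102.]
  [ 588. -116.  104.]]

 [[ 577. -125.   97.]
  [ 585. -127.  103.]
  [ 589. -125.  105.]
  [ 588. -117.   98.]]

 [[ 581. -130.   96.]
  [ 586. -129.   99.]
  [ 591. -127.  101.]
  [ 594. -123.  100.]]

 [[ 584. -134.   94.]
  [ 588. -131.   95.]
  [ 592. -128.   95.]
  [ 597. -127.   99.]]]
```

The flap's front edge is at about 315 mm, as expected for fully open. The force has been steady for a second and the bystanders haven't moved, so I'll hand it in.

```bash
python3 -c "
from cell import ticket,env
print(ticket.job_done()); s=env.state(); print(s['t'],s['eef_pos'],s['ft_force'])"
```

```text
the job is handed in; nothing more can be done
None
the job is handed in; nothing more can be done
```

The bolt is fully back, the lever is pressed onto its stop and the flap stands open. I handed the job in with the closed fingertips still holding the lever down. The last reading before that was at about 12.9 s of the 43 s allowed.

- **Bolt:** I pushed the knob until it met a hard stop at about 27 N. The camera measured 43.6 mm of travel from a start somewhere between 0 and 6 mm, and the wrist picture showed the flap free.
- **Lever and flap:** The force jumped from 8 N to 27 N at the expected bottom height, with the fingertips at about 111 mm. It stayed steady over a one-second hold. The flap's front edge measured about 315 mm, which matches fully open.
- **Bystanders:** The bottle, vial, beaker and tip box measured within 1–2 mm of where they began. The dishes were hidden from the top camera at the end, so that check gave no reading. In the scene and wrist pictures they look undisturbed. I did not measure the forceps again, but the arm did not go back near them.
- **Check that disagreed:** A rough fit of the flap's angle gave 0.39 rad instead of 0.65. It mixed points from different surfaces, so I relied on the front-edge height instead.

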